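# Load the test kiln: tile, three matching props, shelf

### The job

Load the little test kiln while its hood is off: lay the teal star test tile from among the props flat, face up, in the middle of the white base shelf, and pick out the three props of equal height and stand one on each of the three bare buff patches. When all of those are in place, lay the loose kiln shelf on top so that it sits level on all three props, squarely over the base shelf. Leave the short prop and the tall prop standing where they are.

Things in the scene. Friction and masses are not known exactly. Their poses are not given: they have to be found in the camera images.
- plinth: fixed kiln base: steel pan 256 (x) x 140 (y) mm, cream firebrick (top 34 mm up), white base shelf 206 x 92 mm, top 44 mm above the table. Three bare buff patches, 33 mm across, at x, y = -72, +18; -72, -18; +72, 0 mm in its frame. Brass pins, top 44 mm up, at -116, +57 and +116, -57 mm. Origin: centre of underside on the table; x along the long side, z up
- prop_a: kiln prop, standing: buff ceramic tube 26 mm in diameter with a 12 mm blind bore in the top, 60 mm tall, about 66 g. Origin at the centre of its underside, z up along the prop. One of the three equal ones; they are interchangeable.
- prop_b: kiln prop, standing: buff ceramic tube 26 mm in diameter with a 12 mm blind bore in the top, 60 mm tall, about 66 g. Origin at the centre of its underside, z up along the prop. One of the three equal ones; they are interchangeable.
- prop_c: kiln prop, standing: buff ceramic tube 26 mm in diameter with a 12 mm blind bore in the top, 60 mm tall, about 66 g. Origin at the centre of its underside, z up along the prop. One of the three equal ones; they are interchangeable.
- prop_short: kiln prop, standing: buff ceramic tube 26 mm in diameter with a 12 mm blind bore in the top, 40 mm tall, about 44 g. Origin at the centre of its underside, z up along the prop. Too short: leave it where it stands.
- prop_tall: kiln prop, standing: buff ceramic tube 26 mm in diameter with a 12 mm blind bore in the top, 85 mm tall, about 94 g. Origin at the centre of its underside, z up along the prop. Too tall: leave it where it stands.
- kiln_shelf: loose kiln shelf lying flat on the table: plain plate 190 (x) x 64 (y) x 12 (z) mm with a white-washed top, about 0.3 kg. Take it across the 64 mm. Origin at the centre of its underside, x along the long side, z up out of the washed face. Either end may point either way
- tile: teal glazed test tile lying flat, glazed face up: an eight-pointed star 63 mm from point to opposite point, 9 mm thick, 50 g. Origin at the centre of its underside, z up; its points lie along its x and y axes and halfway between them
Not all that is in view belongs to the job. There is more than one size of the tile; the job needs the smallest.

How it is judged (in metres and radians):
On the way:
1. the tile lies in the middle of the base shelf and an equal prop stands on each bare patch, the kiln shelf not yet on (((x of prop_a in the frame of plinth between -0.082 and -0.062 m and y of prop_a in the frame of plinth between 0.008 and 0.028 m and z of prop_a in the frame of plinth between 0.04 and 0.048 m and angle between prop_a's own z axis and vertical below 0.06 rad) or (x of prop_b in the frame of plinth between -0.082 and -0.062 m and y of prop_b in the frame of plinth between 0.008 and 0.028 m and z of prop_b in the frame of plinth between 0.04 and 0.048 m and angle between prop_b's own z axis and vertical below 0.06 rad) or (x of prop_c in the frame of plinth between -0.082 and -0.062 m and y of prop_c in the frame of plinth between 0.008 and 0.028 m and z of prop_c in the frame of plinth between 0.04 and 0.048 m and angle between prop_c's own z axis and vertical below 0.06 rad)) and ((x of prop_a in the frame of plinth between -0.082 and -0.062 m and y of prop_a in the frame of plinth between -0.028 and -0.008 m and z of prop_a in the frame of plinth between 0.04 and 0.048 m and angle between prop_a's own z axis and vertical below 0.06 rad) or (x of prop_b in the frame of plinth between -0.082 and -0.062 m and y of prop_b in the frame of plinth between -0.028 and -0.008 m and z of prop_b in the frame of plinth between 0.04 and 0.048 m and angle between prop_b's own z axis and vertical below 0.06 rad) or (x of prop_c in the frame of plinth between -0.082 and -0.062 m and y of prop_c in the frame of plinth between -0.028 and -0.008 m and z of prop_c in the frame of plinth between 0.04 and 0.048 m and angle between prop_c's own z axis and vertical below 0.06 rad)) and ((x of prop_a in the frame of plinth between 0.062 and 0.082 m and y of prop_a in the frame of plinth between -0.01 and 0.01 m and z of prop_a in the frame of plinth between 0.04 and 0.048 m and angle between prop_a's own z axis and vertical below 0.06 rad) or (x of prop_b in the frame of plinth between 0.062 and 0.082 m and y of prop_b in the frame of plinth between -0.01 and 0.01 m and z of prop_b in the frame of plinth between 0.04 and 0.048 m and angle between prop_b's own z axis and vertical below 0.06 rad) or (x of prop_c in the frame of plinth between 0.062 and 0.082 m and y of prop_c in the frame of plinth between -0.01 and 0.01 m and z of prop_c in the frame of plinth between 0.04 and 0.048 m and angle between prop_c's own z axis and vertical below 0.06 rad)) and x of tile in the frame of plinth between -0.015 and 0.015 m and y of tile in the frame of plinth between -0.015 and 0.015 m and z of tile in the frame of plinth between 0.039 and 0.049 m and angle between tile's own z axis and vertical below 0.12 rad and not (x of kiln_shelf in the frame of plinth between -0.015 and 0.015 m and y of kiln_shelf in the frame of plinth between -0.012 and 0.012 m and z of kiln_shelf in the frame of plinth between 0.1 and 0.108 m and angle between kiln_shelf's own z axis and vertical below 0.03 rad and angle between the x axis of kiln_shelf and the x axis of plinth, either way round below 0.15 rad)), for 0.2 s.
At the end, for the whole second after the job is handed in: Tile flat, face up, within 15 mm of the base shelf's centre; a 60 mm prop upright on each bare patch, within 10 mm in x and y; kiln shelf on the three props, level within 0.03 rad, centred within 15 mm along and 12 mm across, parallel to the plinth within 0.15 rad; all at rest (((x of prop_a in the frame of plinth between -0.082 and -0.062 m and y of prop_a in the frame of plinth between 0.008 and 0.028 m and z of prop_a in the frame of plinth between 0.04 and 0.048 m and angle between prop_a's own z axis and vertical below 0.06 rad) or (x of prop_b in the frame of plinth between -0.082 and -0.062 m and y of prop_b in the frame of plinth between 0.008 and 0.028 m and z of prop_b in the frame of plinth between 0.04 and 0.048 m and angle between prop_b's own z axis and vertical below 0.06 rad) or (x of prop_c in the frame of plinth between -0.082 and -0.062 m and y of prop_c in the frame of plinth between 0.008 and 0.028 m and z of prop_c in the frame of plinth between 0.04 and 0.048 m and angle between prop_c's own z axis and vertical below 0.06 rad)) and ((x of prop_a in the frame of plinth between -0.082 and -0.062 m and y of prop_a in the frame of plinth between -0.028 and -0.008 m and z of prop_a in the frame of plinth between 0.04 and 0.048 m and angle between prop_a's own z axis and vertical below 0.06 rad) or (x of prop_b in the frame of plinth between -0.082 and -0.062 m and y of prop_b in the frame of plinth between -0.028 and -0.008 m and z of prop_b in the frame of plinth between 0.04 and 0.048 m and angle between prop_b's own z axis and vertical below 0.06 rad) or (x of prop_c in the frame of plinth between -0.082 and -0.062 m and y of prop_c in the frame of plinth between -0.028 and -0.008 m and z of prop_c in the frame of plinth between 0.04 and 0.048 m and angle between prop_c's own z axis and vertical below 0.06 rad)) and ((x of prop_a in the frame of plinth between 0.062 and 0.082 m and y of prop_a in the frame of plinth between -0.01 and 0.01 m and z of prop_a in the frame of plinth between 0.04 and 0.048 m and angle between prop_a's own z axis and vertical below 0.06 rad) or (x of prop_b in the frame of plinth between 0.062 and 0.082 m and y of prop_b in the frame of plinth between -0.01 and 0.01 m and z of prop_b in the frame of plinth between 0.04 and 0.048 m and angle between prop_b's own z axis and vertical below 0.06 rad) or (x of prop_c in the frame of plinth between 0.062 and 0.082 m and y of prop_c in the frame of plinth between -0.01 and 0.01 m and z of prop_c in the frame of plinth between 0.04 and 0.048 m and angle between prop_c's own z axis and vertical below 0.06 rad)) and x of tile in the frame of plinth between -0.015 and 0.015 m and y of tile in the frame of plinth between -0.015 and 0.015 m and z of tile in the frame of plinth between 0.039 and 0.049 m and angle between tile's own z axis and vertical below 0.12 rad and x of kiln_shelf in the frame of plinth between -0.015 and 0.015 m and y of kiln_shelf in the frame of plinth between -0.012 and 0.012 m and z of kiln_shelf in the frame of plinth between 0.1 and 0.108 m and angle between kiln_shelf's own z axis and vertical below 0.03 rad and angle between the x axis of kiln_shelf and the x axis of plinth, either way round below 0.15 rad and linear speed of each of prop_a, prop_b, prop_c, tile, kiln_shelf below 0.02 m/s); the robot touches nothing.
It fails at once if the short or the tall prop is moved more than 30 mm or knocked over (distance of any of prop_short, prop_tall from where it was at the start of the episode above 0.03 m or angle between any of prop_short, prop_tall's own z axis and vertical above 0.35 rad).
It also fails if it takes over 107 s, if anything falls off the work surface, if the arm or the gripper's body presses on something with over 40 N, if the wrist force passes 120 N, or if a joint passes its speed limit or range.

### The arm

A 6-joint arm with a two-finger parallel gripper is mounted at the origin on the work surface; the furniture and walls round the work are solid. World frame = base frame: x ahead of the robot, y to its left, z up, the work surface at z = 0. Lengths are in m, angles in degrees, forces in N, time in s.
With the tool pointing down it reaches from about 0.375 to 0.9 m from the base axis. Payload 3.1 kg.
Tool frame: the origin (TCP) lies on the centre line of the jaws, within the pads' length; the fingertips stand 25 mm ahead of it and the grasp point (between the pads) lies 6 mm ahead of it; z points along the fingers, y is the line along which they close (so a half turn about z gives the same grasp; the last joint's range is limited). The gripper opens to 87 mm and grips with 3 to 60 N. Pads are 19 mm wide; open, the fingers measure 117 mm over their backs; the gripper's body (75 mm by 190 mm) begins 51 mm behind the grasp point.
Start: joints at [54.918, 30.224, 82.088, -0, 67.689, -10.227], TCP at [0.263, 0.567, 0.248] pointing down, gripper open.
Joint ranges: [-176.69, 176.69], [-43.24, 126.21], [12.49, 139.97], [-82, 262], [0, 151.66], [-163.58, 163.58]. Speed limits (degrees/s): [159.86, 159.86, 180, 180, 180, 180].

### API

Orientations are given as a 3x3 rotation matrix whose columns are the frame's x, y, z axes.
In Python, from rig import * gives the robot as it stands.
- The arm moves only by the tool step_arm, never from a script. Its argument "steps" is a list of rows, each a list of 7 numbers: the shift along the tool's x, y, z normalised to -1 to 1, where 1 is 0.3 m, then the turn, a rotation vector about the tool's x, y, z normalised to -1 to 1, where 1 is 45 degrees, then the gripper's target within -1 to 1 (shut at 1, half-way at 0, fully open at -1). A call has 1 to 8 rows; each row is the pose to reach, as a shift and turn from the pose commanded when the call began, along the tool's axes at that moment; what a row does not reach only later rows make up. A row lasts 1/12 s, in which the tool goes at most 41.7 mm and 7.16 degrees, less where a joint would pass 70% of its speed; a pose out of reach is approached as far as the arm can. A call with a number of a shift or a turn outside -1 to 1 is refused whole. A call with a gripper value outside its range is refused whole. The fingers move at their own pace and stop on an object; the grip force is fixed at half the most. Time passes only in rows, so rows that repeat a pose let the fingers close. It gives the time, the measured TCP pose, the force, the opening and the grip force at its end, in the units of the state.
- read_state(): the state, without advancing time (a new reading comes with each control period).
- capture(name): name is "side" or "top" or "wrist"; returns a dict with "image" (384x512x3 uint8, red, green, blue), "vertical_fov" (degrees; the focal length in pixels is half the picture's height over the tangent of half this angle, whatever the lens; pixels are square), "cx", "cy" (the principal point, pixels), "k1" (the pictures are not rectified: a ray, as slopes to the right and down, at radius r is drawn at 1 + k1 r^2 times it, then the intrinsics apply), "world_from_camera" (4x4, takes a point from camera to world coordinates); the wrist camera has in their place "T_tool_cam" (4x4, takes a point from camera to tool coordinates, whose origin is the TCP and whose axes are the flange's). Camera axes: x right, y down, z forward; pixel columns grow to the right and rows downward; lengths in m; the calibration is good to about 2 mm. A picture is of the moment at which its call begins: read the wrist's pose just before it. There is no depth.
- hand_in(): hands the job in; it is judged then, once.
The state is a dict: "time_s": time; "joint_positions": joint angles; "qvel": joint speeds; "tau": joint torques, N m; "position": TCP position; "tcp_rot": TCP orientation; "force": force on the tool from outside, world axes, zero at the start; "moment": the same for the moment, N m; "opening": opening from 0.0 (shut) to 1.0 (fully open); "grasp_force": force on a finger pad.
Only numpy, scipy, OpenCV 4.12 (cv2) and the standard library are available. Lean on these libraries where they do the work, as an engineer would, in place of code of your own. Each camera call takes 0.05 s, during which the arm holds its last target. There are 200 camera calls.

## Working session

There is one attempt and no reset: what is moved stays moved. The work goes in short steps, Python scripts to look and compute and a tool call to move; the robot and the scene stay as the last step left them, time stands still between calls to the robot, and variables do not carry over. Pictures are saved under pics/ and viewed, at most 14 in all, crops included, and the job is handed in when it is done.

Besides the shell and the picture viewer there is one more tool, called as a command line: name --pt "numbers of a row" for each row, then --argument value for the rest. step_arm: Moves the arm, as the interface text tells. Scaled input: -1 to 1 covers 0.3 m each way for a shift and 45 degrees each way for a turn. Its arguments: {"type":"object","properties":{"steps":{"type":"array"}},"required":["steps"]}

```bash
mkdir -p pics; ls; cat > h.py <<'E'
from rig import *
import numpy as np, cv2
def snap(n,f):
    s=read_state(); c=capture(n); cv2.imwrite(f'pics/{f}.png',c['image'][:,:,::-1])
    if n=='wrist':
        T=np.eye(4);T[:3,:3]=s['tcp_rot'];T[:3,3]=s['position'];c['W']=T@np.array(c['T_tool_cam'])
    else: c['W']=np.array(c['world_from_camera'])
    np.savez(f'pics/{f}.npz',W=c['W'],p=[c['vertical_fov'],c['cx'],c['cy'],c['k1']],im=c['image'])
    return c
def load(f):
    d=np.load(f'pics/{f}.npz');v,cx,cy,k=d['p'];F=192/np.tan(np.radians(v/2))
    return d['W'],np.array([[F,0,cx],[0,F,cy],[0,0,1]]),k,d['im']
def px2w(f,uv,z):
    W,K,k,_=load(f);out=[]
    uv=np.array(uv,float).reshape(-1,1,2)
    n=cv2.undistortPoints(uv,K,np.array([k,0,0,0,0.]))[:,0]
    d=np.c_[n,np.ones(len(n))]@W[:3,:3].T
    return W[:3,3]+d*((z-W[2,3])/d[:,2])[:,None]
def w2px(f,P):
    W,K,k,_=load(f);M=np.linalg.inv(W)
    return cv2.projectPoints(np.array(P,float).reshape(-1,1,3),cv2.Rodrigues(M[:3,:3])[0],M[:3,3],K,np.array([k,0,0,0,0.]))[0][:,0]
E
python3 - <<'E'
from h import *
for n in('top','side','wrist'):
    c=snap(n,n+'0'); print(n,c['vertical_fov'],c['k1'],c['W'].round(3).tolist())
s=read_state();print(s['position'],np.array(s['tcp_rot']).round(3).tolist(),s['opening'])
im=[cv2.imread(f'pics/{n}0.png') for n in('top','side')]
E
```

```text
pics
top 47.452918434425 -0.14551882817958853 [[-0.008, -0.999, 0.037, 0.548], [-1.0, 0.008, 0.02, -0.003], [-0.02, -0.037, -0.999, 1.042], [0.0, 0.0, 0.0, 1.0]]
side 50.543209906368965 0.018430705208463617 [[1.0, 0.023, 0.012, 0.584], [0.0, -0.475, 0.88, -0.797], [0.026, -0.88, -0.475, 0.49], [0.0, 0.0, 0.0, 1.0]]
wrist 59.36872670262539 -0.08995522350858394 [[0.421, 0.879, 0.222, 0.203], [0.907, -0.408, -0.106, 0.595], [-0.002, 0.246, -0.969, 0.383], [0.0, 0.0, 0.0, 1.0]]
[0.26236393 0.56667844 0.24678245] [[-0.907, 0.42, -0.001], [0.42, 0.907, -0.001], [0.0, -0.002, -1.0]] 0.9965444012361541
```

View pics/top0.png

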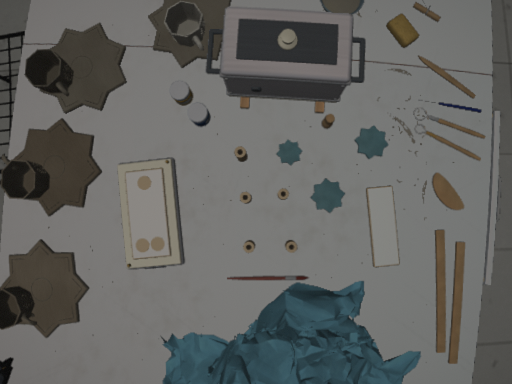

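View pics/side0.png

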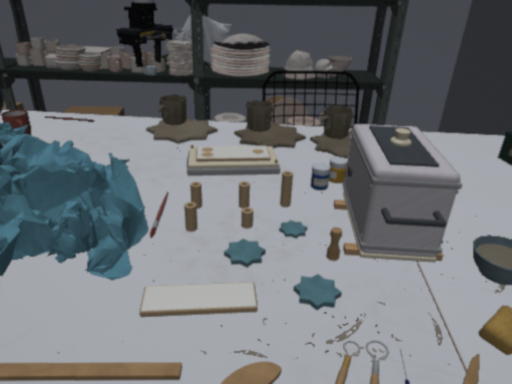

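Top view: the candidate stars are at (289,152), (327,195) and (371,142). The first looks smallest. The props are at (240,153) tall, (283,194) short, and (245,198), (249,246), (291,246) equal, judging by the side view. I'll confirm these in an enlarged crop and measure.

```bash
python3 - <<'E'
from h import *
im=cv2.imread('pics/top0.png')
hsv=cv2.cvtColor(im,cv2.COLOR_BGR2HSV)
m=cv2.inRange(hsv,(80,60,30),(105,255,200));m[262:]=0
n,l,st,ce=cv2.connectedComponentsWithStats(m)
for i in range(1,n):
    if st[i,4]>100:
        c=max(cv2.findContours((l==i).astype('uint8'),0,1)[0],key=len)[:,0]
        w=px2w('top0',c,.009); (x,y),r=cv2.minEnclosingCircle(w[:,:2].astype('float32'))
        ctr=px2w('top0',[ce[i]],.009)[0];d=w[:,:2]-ctr[:2];R=np.hypot(*d.T);a=np.arctan2(d[:,1],d[:,0])
        ph=np.degrees(np.angle((R**8*np.exp(8j*a)).sum())/8)
        print('tile',ce[i].round(1),ctr.round(4),'enc',x,y,2*r,'phase',ph)
P=[(240,150,.085),(245,196,.06),(283,192,.04),(249,244,.06),(291,244,.06)]
for u,v,z in P: print('prop approx',(u,v),px2w('top0',[(u,v)],z)[0].round(3))
crop=im[100:280,110:410]; cv2.imwrite('pics/crop0.png',cv2.resize(crop,None,fx=2.6,fy=2.6,interpolation=cv2.INTER_CUBIC))
s=cv2.imread('pics/side0.png')[130:330,120:360]
cv2.imwrite('pics/crop1.png',cv2.resize(s,None,fx=3,fy=3,interpolation=cv2.INTER_CUBIC))
E
```

```text
tile [371.  141.8] [ 0.7124 -0.2514  0.009 ] enc 0.7128409147262573 -0.2510260343551636 0.07793425023555756 phase -9.313773192217479
tile [288.9 152.1] [ 0.6885 -0.054   0.009 ] enc 0.6882029175758362 -0.053729575127363205 0.05663323402404785 phase 6.053273214239557
tile [327.4 195.1] [ 0.5854 -0.1442  0.009 ] enc 0.5859889984130859 -0.14369352161884308 0.07759101688861847 phase 6.781032607029221
prop approx (240, 150) [0.684 0.057 0.085]
prop approx (245, 196) [0.583 0.048 0.06 ]
prop approx (283, 192) [ 0.592 -0.038  0.04 ]
prop approx (249, 244) [0.475 0.04  0.06 ]
prop approx (291, 244) [ 0.475 -0.054  0.06 ]
```

View pics/crop0.png

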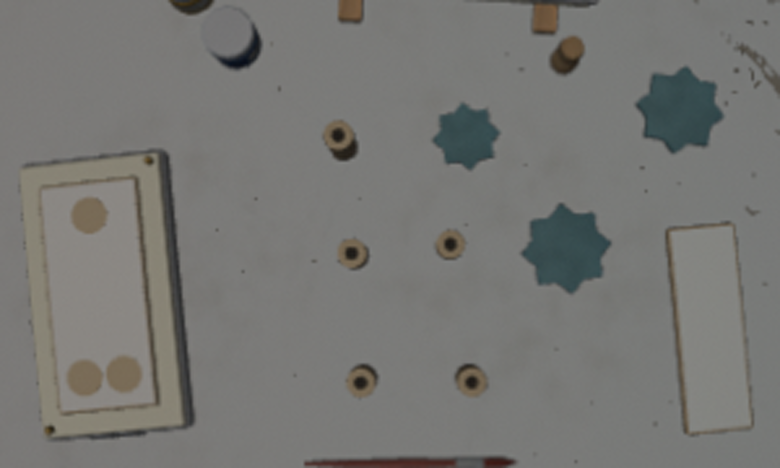

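View pics/crop1.png

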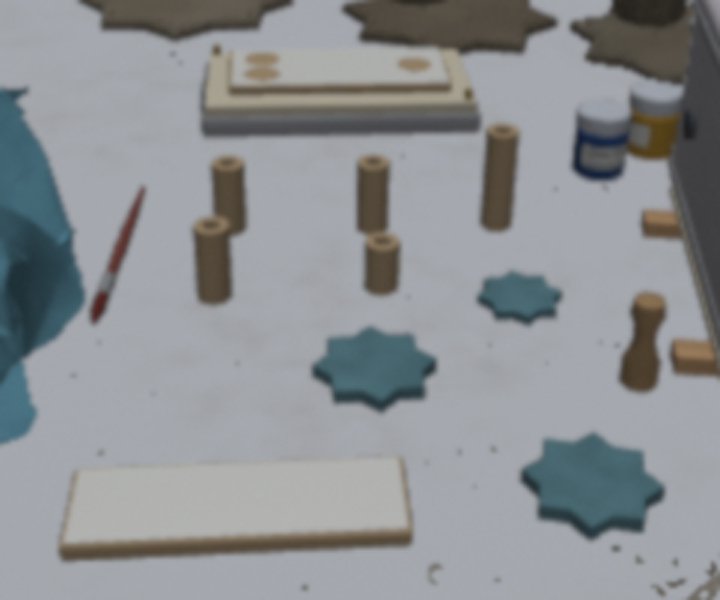

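The crops confirm three things. The tile is the small star at top px (289,152), about 60 mm across against about 78 mm for the other two. The short prop is at (283,193) and the tall one at (240,152). The equal props are at (245,198), (249,247) and (291,246). Next I'll fit poses.

```bash
cat >> h.py <<'E'
from scipy.spatial.transform import Rotation as Ro
def go(p,a,s=None):
    "shift/turn (normalised) from current pose to TCP p with closing axis at angle a deg (mod 180), pointing down"
    s=s or read_state();R=np.array(s['tcp_rot']);q=np.array(s['position'])
    best=None
    for k in(0,180):
        t=np.radians(a+k);y=np.array([np.cos(t),np.sin(t),0]);z=np.array([0,0,-1.]);D=np.c_[np.cross(y,z),y,z]
        r=Ro.from_matrix(R.T@D).as_rotvec(degrees=True)
        if best is None or np.linalg.norm(r)<np.linalg.norm(best): best=r
    return (R.T@(np.array(p)-q)/.3).round(3).tolist(),(best/45).round(3).tolist()
E
python3 - <<'E'
from h import *
f=lambda L:np.array(L)/2.6+np.array([110,100])-.3
W=lambda L,z:px2w('top0',f(L),z)[:,:2]
def fit(m,w):
    m=np.array(m,float);mc=m.mean(0);wc=w.mean(0);a=((m-mc)@[1,1j]);b=((w-wc)@[1,1j]);r=(b*a.conj()).sum()
    th=np.angle(r);R=np.array([[np.cos(th),-np.sin(th)],[np.sin(th),np.cos(th)]]);t=wc-R@mc
    return t.round(4),np.degrees(th).round(2),(m@R.T+t-w).round(4).tolist()
print(fit([(103,46),(103,-46),(-103,-46),(-103,46),(72,0),(-72,18),(-72,-18)]/np.array(1000.),W([(40,187),(136,178),(157,403),(62,413),(89,215),(85,378),(124,374)],.044)))
print('shelf',fit([(95,32),(95,-32),(-95,-32),(-95,32)]/np.array(1000.),W([(668,229),(734,223),(752,427),(686,434)],.012)))
for n,p,z in [('tall',(339,135),.085),('P1',(352,254),.06),('short',(450,243),.04),('P2',(361,382),.06),('P3',(471,381),.06)]:
    w=px2w('top0',f([p]),z)[0];print(n,w.round(4),'side px',w2px('side0',[w]).round(1))
print(w2px('side0',[[.6885,-.054,.009]]))
s=read_state();print(s['position'],go([.688,-.054,.25],-16.4))
E
```

```text
(array([0.5456, 0.2768]), np.float64(5.45), [[0.0007, 0.0022], [0.0026, -0.001], [-0.0023, -0.0019], [-0.0017, 0.003], [-0.0, -0.001], [0.0005, -0.0005], [0.0002, -0.0008]])
shelf (array([ 0.5111, -0.2757]), np.float64(4.48), [[0.0013, 0.0013], [0.0012, -0.001], [-0.0014, -0.0013], [-0.0012, 0.001]])
tall [0.6803 0.0572 0.085 ] side px [[287.4 172.9]]
P1 [0.58   0.0481 0.06  ] side px [[244.  183.2]]
short [ 0.5897 -0.0375  0.04  ] side px [[247.7 209.5]]
P2 [0.4693 0.0411 0.06  ] side px [[196.  183.5]]
P3 [ 0.4695 -0.0539  0.06  ] side px [[190.8 204. ]]
[[292.85472595 226.65337202]]
[0.26236393 0.56667844 0.24678245] ([-2.157, -1.281, -0.009], [-0.002, 0.001, 1.812])
```

step_arm --pt "-0.9 -0.53 0 0 0 0.9 -1" --pt "-0.9 -0.53 0 0 0 0.9 -1" --pt "-0.9 -0.53 0 0 0 0.9 -1" --pt "-0.9 -0.53 0 0 0 0.9 -1" --pt "-0.9 -0.53 0 0 0 0.9 -1" --pt "-0.9 -0.53 0 0 0 0.9 -1" --pt "-0.9 -0.53 0 0 0 0.9 -1" --pt "-0.9 -0.53 0 0 0 0.9 -1"

```text
time_s: 0.82
position: [0.443, 0.3058, 0.2474]
tcp_rot: [[-0.414, 0.91, 0.001], [0.91, 0.414, -0.001], [-0.002, 0.0, -1.0]]
force: [-0.1, 0.4, 0.7]
opening: 0.996
grasp_force: 0.0
```

```bash
python3 -c "
from h import *
print(read_state()['position'],go([.688,-.054,.2],-16.4))"
```

```text
[0.44302471 0.3058472  0.24743929] ([-1.43, 0.246, 0.161], [0.001, 0.002, 0.908])
```

step_arm --pt "-1 0.17 0.1 0 0 0.9 -1" --pt "-1 0.17 0.1 0 0 0.9 -1" --pt "-1 0.17 0.1 0 0 0.9 -1" --pt "-1 0.17 0.1 0 0 0.9 -1" --pt "-1 0.17 0.1 0 0 0.9 -1" --pt "-1 0.17 0.1 0 0 0.9 -1" --pt "-1 0.17 0.1 0 0 0.9 -1" --pt "-1 0.17 0.1 0 0 0.9 -1"

```text
time_s: 1.48
position: [0.6156, 0.0526, 0.2168]
tcp_rot: [[0.277, 0.961, 0.003], [0.961, -0.277, -0.002], [-0.001, 0.003, -1.0]]
force: [0.6, 0.7, -0.5]
opening: 0.997
grasp_force: 0.0
```

```bash
python3 -c "
from h import *
print(read_state()['position'],go([.688,-.054,.2],-16.4))"
```

```text
[0.61563408 0.05262559 0.21681169] ([-0.275, 0.33, 0.057], [0.004, 0.002, 0.007])
```

step_arm --pt "-0.28 0.33 0.06 0 0 0 -1" --pt "-0.28 0.33 0.06 0 0 0 -1" --pt "-0.28 0.33 0.06 0 0 0 -1" --pt "-0.28 0.33 0.06 0 0 0 -1" --pt "-0.28 0.33 0.06 0 0 0 -1" --pt "-0.28 0.33 0.06 0 0 0 -1"

```text
time_s: 1.98
position: [0.6836, -0.0494, 0.1988]
tcp_rot: [[0.274, 0.962, -0.002], [0.962, -0.274, 0.001], [0.001, -0.003, -1.0]]
force: [-0.5, -0.2, 0.3]
opening: 1.002
grasp_force: 0.0
```

```bash
cat > tile.py <<'E'
from h import *
import sys
c=snap('wrist',sys.argv[1]);z=float(sys.argv[2])
hsv=cv2.cvtColor(c['image'],cv2.COLOR_RGB2HSV)
m=cv2.inRange(hsv,(80,60,30),(105,255,200))
n,l,st,ce=cv2.connectedComponentsWithStats(m)
for i in range(1,n):
    if st[i,4]>800:
        k=max(cv2.findContours((l==i).astype('uint8'),0,1)[0],key=len)[:,0]
        w=px2w(sys.argv[1],k,z);M=cv2.moments(w[:,:2].astype('float32')*1000)
        (x,y),r=cv2.minEnclosingCircle(w[:,:2].astype('float32'))
        ctr=np.array([M['m10'],M['m01']])/M['m00']/1000;d=w[:,:2]-ctr;R=np.hypot(*d.T);a=np.arctan2(d[:,1],d[:,0])
        print(ce[i].round(),ctr.round(4),'dia',2*r,'x,y',x,y,'phase',np.degrees(np.angle((R**8*np.exp(8j*a)).sum())/8), 'area mm2',M['m00'])
E
python3 tile.py w1 .007; python3 -c "
from h import *
print(read_state()['position'],go([.688,-.054,.029],-16.4))"
```

```text
[266. 175.] [ 0.6893 -0.0548] dia 0.06032242998480797 x,y 0.6894481182098389 -0.05463586002588272 phase 6.740243344464291 area mm2 2177.1373788057244
[197. 288.] [ 0.5821 -0.1555] dia 0.07747542858123779 x,y 0.5829519033432007 -0.15184104442596436 phase 8.794948784851714 area mm2 2719.2372930517886
[ 0.68335247 -0.04850274  0.19913479] ([-0.014, 0.021, 0.567], [-0.003, -0.001, 0.013])
```

View pics/w1.png

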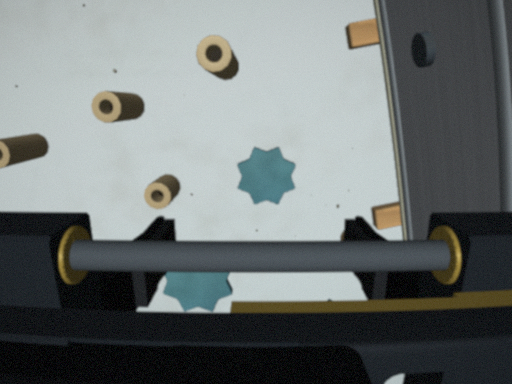

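The wrist view shows the small star at (266,175) clear of its neighbours, with the larger one at (197,288). Descend and grip.

step_arm --pt "-0.014 0.024 0.2 0 0 0 -1" --pt "-0.014 0.024 0.4 0 0 0 -1" --pt "-0.014 0.024 0.5 0 0 0 -1" --pt "-0.014 0.024 0.57 0 0 0 -1" --pt "-0.014 0.024 0.57 0 0 0 -1" --pt "-0.014 0.024 0.57 0 0 0 -0.3" --pt "-0.014 0.024 0.57 0 0 0 1" --pt "-0.014 0.024 0.57 0 0 0 1"

```text
time_s: 2.7
position: [0.69, -0.0544, 0.0296]
tcp_rot: [[0.272, 0.962, -0.0], [0.962, -0.272, 0.0], [0.0, -0.0, -1.0]]
force: [0.2, 0.5, -0.4]
opening: 0.858
grasp_force: 0.0
```

step_arm --pt "0 0 0 0 0 0 1" --pt "0 0 0 0 0 0 1" --pt "0 0 0 0 0 0 1" --pt "0 0 0 0 0 0 1"

```text
time_s: 3.03
position: [0.6903, -0.0557, 0.0294]
tcp_rot: [[0.273, 0.962, 0.0], [0.962, -0.273, 0.0], [0.0, 0.0, -1.0]]
force: [-0.4, 0.8, 2.6]
opening: 0.619
grasp_force: 26.9
```

step_arm --pt "0 0 -0.1 0 0 0 1" --pt "0 0 -0.25 0 0 0 1" --pt "0 0 -0.4 0 0 0 1" --pt "0 0 -0.5 0 0 0 1" --pt "0 0 -0.55 0 0 0 1" --pt "0 0 -0.55 0 0 0 1"

```text
time_s: 3.53
position: [0.6934, -0.0567, 0.1997]
tcp_rot: [[0.273, 0.962, 0.011], [0.962, -0.273, -0.003], [0.0, 0.011, -1.0]]
force: [0.2, 0.3, 0.3]
opening: 0.618
grasp_force: 26.9
```

```bash
python3 -c "
from h import *
print(read_state()['position'],go([.545,.20,.2],5.5))"
```

```text
[ 0.69344434 -0.05672526  0.1997004 ] ([0.688, -0.71, -0.009], [0.015, 0.002, -0.475])
```

step_arm --pt "0.69 -0.71 0 0 0 -0.475 1" --pt "0.69 -0.71 0 0 0 -0.475 1" --pt "0.69 -0.71 0 0 0 -0.475 1" --pt "0.69 -0.71 0 0 0 -0.475 1" --pt "0.69 -0.71 0 0 0 -0.475 1" --pt "0.69 -0.71 0 0 0 -0.475 1" --pt "0.69 -0.71 0 0 0 -0.475 1" --pt "0.69 -0.71 0 0 0 -0.475 1"

```text
time_s: 4.2
position: [0.5357, 0.2062, 0.1916]
tcp_rot: [[-0.101, 0.995, -0.008], [0.995, 0.101, 0.001], [0.002, -0.008, -1.0]]
force: [-0.1, -0.3, -0.8]
opening: 0.614
grasp_force: 26.9
```

```bash
python3 -c "
from h import *
snap('wrist','w2');s=read_state();print(s['position'],go([.5456,.2768,.1],5.5))
P=[(72,0),(-72,18),(-72,-18),(103,46),(-103,46)];t=np.radians(5.45)
for x,y in P: print(w2px('w2',[[.5456+(x*np.cos(t)-y*np.sin(t))/1e3,.2768+(x*np.sin(t)+y*np.cos(t))/1e3,.044]]))"
```

```text
[0.53743765 0.20482058 0.19175406] ([0.236, 0.053, 0.306], [-0.008, -0.001, 0.007])
[[367.23252743 101.55125758]]
[[192.50179534  77.60973816]]
[[193.93457807 122.07891961]]
[[408.07712689  44.95530966]]
[[153.53745185  42.47350555]]
```

View pics/w2.png

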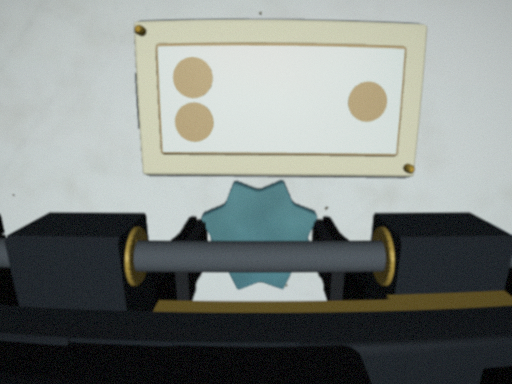

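Predicted patch pixels match the picture within about 1 px ((367,101), (193,77), (194,122)), and the tile is well seated in the jaws. Moving over and lowering.

step_arm --pt "0.12 0.04 0.0 0 0 0 1" --pt "0.236 0.053 0.05 -0.004 0 0.007 1" --pt "0.236 0.053 0.15 -0.006 0 0.007 1" --pt "0.236 0.053 0.25 -0.006 0 0.007 1" --pt "0.236 0.053 0.3 -0.006 0 0.007 1" --pt "0.236 0.053 0.3 -0.006 0 0.007 1"

```text
time_s: 4.75
position: [0.5483, 0.2714, 0.0983]
tcp_rot: [[-0.09, 0.996, -0.005], [0.996, 0.09, -0.003], [-0.002, -0.005, -1.0]]
force: [-0.6, -0.3, -0.9]
opening: 0.615
grasp_force: 26.9
```

```bash
python3 -c "
from h import *
s=read_state();print(s['position'],go([.5456,.2768,.075],5.5))"
```

```text
[0.54834525 0.27139143 0.09830981] ([0.019, -0.007, 0.078], [-0.006, 0.003, -0.007])
```

step_arm --pt "0.012 -0.005 0.04 0 0 0 1" --pt "0.012 -0.005 0.06 0 0 0 1" --pt "0.012 -0.005 0.075 0 0 0 1" --pt "0.012 -0.005 0.075 0 0 0 1" --pt "0.012 -0.005 0.075 0 0 0 1"

```text
time_s: 5.17
position: [0.5497, 0.2768, 0.0815]
tcp_rot: [[-0.09, 0.996, 0.006], [0.996, 0.09, 0.001], [0.0, 0.006, -1.0]]
force: [1.0, -0.7, -0.2]
opening: 0.617
grasp_force: 26.9
```

step_arm --pt "0.0 -0.012 0.01 0 0 0 1" --pt "0.0 -0.012 0.02 0 0 0 1" --pt "0.0 -0.012 0.02 0 0 0 1" --pt "0.0 -0.012 0.02 0 0 0 1"

```text
time_s: 5.5
position: [0.5456, 0.2765, 0.0751]
tcp_rot: [[-0.091, 0.996, 0.005], [0.996, 0.091, 0.0], [-0.0, 0.005, -1.0]]
force: [0.5, 0.4, -0.2]
opening: 0.623
grasp_force: 26.9
```

step_arm --pt "0 0 0.004 0 0 0 1" --pt "0 0 0.004 0 0 0 0.0" --pt "0 0 0.004 0 0 0 -0.6" --pt "0 0 0.004 0 0 0 -1" --pt "0 0 -0.15 0 0 0 -1" --pt "0 0 -0.3 0 0 0 -1" --pt "0 0 -0.4 0 0 0 -1" --pt "0 0 -0.4 0 0 0 -1"

```text
time_s: 6.17
position: [0.5501, 0.2782, 0.2032]
tcp_rot: [[-0.091, 0.996, 0.02], [0.996, 0.091, 0.005], [0.003, 0.021, -1.0]]
force: [1.8, 0.5, 0.5]
opening: 0.965
grasp_force: 0.0
```

```bash
python3 -c "
from h import *
s=read_state();print(s['position'],go([.58,.048,.2],5.5))"; python3 tile.py w3 .052
```

```text
[0.55006349 0.27819179 0.20316932] ([-0.773, 0.029, 0.009], [0.026, -0.004, -0.006])
[250. 182.] [0.5461 0.2769] dia 0.060578975826501846 x,y 0.5460726022720337 0.27681177854537964 phase -17.613923318553702 area mm2 2173.2956369505264
```

Tile is within 1 mm of the plinth centre. Now prop P1.

step_arm --pt "-0.773 0.02 0.0 0.02 0 0 -1" --pt "-0.773 0.02 0.0 0.02 0 0 -1" --pt "-0.773 0.02 0.0 0.02 0 0 -1" --pt "-0.773 0.02 0.0 0.02 0 0 -1" --pt "-0.773 0.02 0.0 0.02 0 0 -1" --pt "-0.773 0.02 0.0 0.02 0 0 -1" --pt "-0.773 0.02 0.0 0.02 0 0 -1"

```text
time_s: 6.8
position: [0.5726, 0.041, 0.194]
tcp_rot: [[-0.085, 0.996, -0.012], [0.996, 0.085, -0.003], [-0.002, -0.012, -1.0]]
force: [0.1, 0.1, -0.5]
opening: 0.998
grasp_force: 0.0
```

```bash
python3 -c "
from h import *
s=read_state();print(s['position'],go([.58,.048,.048],5.5))"
```

```text
[0.57260162 0.04101989 0.19398562] ([0.022, 0.032, 0.486], [-0.015, 0.002, -0.014])
```

step_arm --pt "0.022 0.025 0.1 -0.01 0 -0.01 -1" --pt "0.022 0.025 0.2 -0.01 0 -0.01 -1" --pt "0.022 0.025 0.24 -0.01 0 -0.01 -1" --pt "0.022 0.025 0.24 -0.01 0 -0.01 -1" --pt "0.022 0.025 0.24 -0.01 0 -0.01 -1"

```text
time_s: 7.22
position: [0.5772, 0.054, 0.1217]
tcp_rot: [[-0.099, 0.995, -0.006], [0.995, 0.099, 0.0], [0.001, -0.006, -1.0]]
force: [1.0, 0.6, -0.7]
opening: 0.999
grasp_force: 0.0
```

```bash
python3 -c "
from h import *
snap('wrist','w4');s=read_state();print(s['position'],go([.58,.048,.048],5.5), w2px('w4',[[.58,.048,.06],[.4693,.0411,.06]]))"
```

```text
[0.57822578 0.0538461  0.12285432] ([-0.02, 0.005, 0.249], [-0.005, -0.0, 0.004]) [[262.42478021 223.16039806]
 [ 88.95564654 216.04058056]]
```

View pics/w4.png

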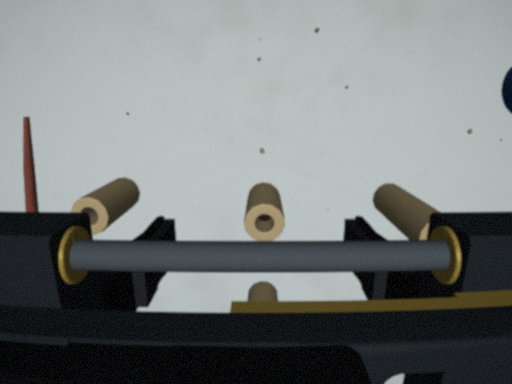

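P1's bore is at (264,222), against (262,223) predicted. Descending, with the grip kept slightly high so the gripper body clears the 85 mm prop.

step_arm --pt "-0.02 0.005 0.08 0 0 0 -1" --pt "-0.02 0.005 0.16 0 0 0 -1" --pt "-0.02 0.005 0.21 0 0 0 -1" --pt "-0.02 0.005 0.232 0 0 0 -1" --pt "-0.02 0.005 0.232 0 0 0 -1" --pt "-0.02 0.005 0.232 0 0 0 0.3" --pt "-0.02 0.005 0.232 0 0 0 1" --pt "-0.02 0.005 0.232 0 0 0 1"

```text
time_s: 7.93
position: [0.5812, 0.0475, 0.0548]
tcp_rot: [[-0.099, 0.995, -0.0], [0.995, 0.099, -0.001], [-0.001, -0.0, -1.0]]
force: [-0.3, 0.4, 0.0]
opening: 0.853
grasp_force: 0.0
```

step_arm --pt "0 0 0 0 0 0 1" --pt "0 0 0 0 0 0 1" --pt "0 0 0 0 0 0 1" --pt "0 0 0 0 0 0 1" --pt "0 0 0 0 0 0 1" --pt "0 0 0 0 0 0 1"

```text
time_s: 8.43
position: [0.5801, 0.0474, 0.0534]
tcp_rot: [[-0.099, 0.995, -0.003], [0.995, 0.099, -0.0], [0.0, -0.003, -1.0]]
force: [-0.3, -0.6, 0.5]
opening: 0.404
grasp_force: 0.0
```

step_arm --pt "0 0 0 0 0 0 1" --pt "0 0 0 0 0 0 1" --pt "0 0 0 0 0 0 1" --pt "0 0 0 0 0 0 1" --pt "0 0 -0.13 0 0 0 1" --pt "0 0 -0.26 0 0 0 1" --pt "0 0 -0.39 0 0 0 1" --pt "0 0 -0.46 0 0 0 1"

```text
time_s: 9.1
position: [0.5823, 0.0474, 0.1953]
tcp_rot: [[-0.099, 0.995, 0.002], [0.995, 0.099, -0.001], [-0.001, 0.002, -1.0]]
force: [0.4, 0.2, -0.5]
opening: 0.288
grasp_force: 30.0
```

```bash
python3 -c "
from h import *
t=np.radians(5.45)
for x,y in [(72,0),(-72,18),(-72,-18)]: print([.5456+(x*np.cos(t)-y*np.sin(t))/1e3,.2768+(x*np.sin(t)+y*np.cos(t))/1e3])
s=read_state();print(s['position'],go([.4722,.2879,.19],5.5))"
```

```text
[np.float64(0.6172745211585622), np.float64(0.28363834897404466)]
[np.float64(0.4722158915979266), np.float64(0.28788028131559584)]
[np.float64(0.47563506608494893), np.float64(0.25204302073631474)]
[0.58226593 0.04735241 0.19528109] ([0.834, -0.286, 0.016], [0.003, 0.001, 0.004])
```

step_arm --pt "0.834 -0.286 0 0 0 0 1" --pt "0.834 -0.286 0 0 0 0 1" --pt "0.834 -0.286 0 0 0 0 1" --pt "0.834 -0.286 0 0 0 0 1" --pt "0.834 -0.286 0 0 0 0 1" --pt "0.834 -0.286 0.05 0 0 0 1" --pt "0.834 -0.286 0.12 0 0 0 1" --pt "0.834 -0.286 0.16 0 0 0 1"

```text
time_s: 9.77
position: [0.4669, 0.2911, 0.1422]
tcp_rot: [[-0.104, 0.995, -0.006], [0.995, 0.104, -0.0], [0.0, -0.006, -1.0]]
force: [-0.3, -0.1, -0.8]
opening: 0.288
grasp_force: 30.0
```

step_arm --pt "0 0 0.05 0 0 0 1" --pt "0 0 0.06 0 0 0 1" --pt "0 0 0.06 0 0 0 1"

```text
time_s: 10.02
position: [0.4693, 0.2877, 0.1246]
tcp_rot: [[-0.099, 0.995, -0.006], [0.995, 0.099, -0.001], [-0.001, -0.006, -1.0]]
force: [0.2, -0.2, 0.6]
opening: 0.289
grasp_force: 30.0
```

```bash
python3 -c "
from h import *
s=read_state();print(s['position'],go([.4722,.2879,.0985],5.5))"
```

```text
[0.46933159 0.28772144 0.12458019] ([-0.0, 0.01, 0.087], [-0.008, 0.001, 0.004])
```

step_arm --pt "0 0.006 0.04 -0.004 0 0 1" --pt "0 0.006 0.065 -0.004 0 0 1" --pt "0 0.006 0.082 -0.004 0 0 1" --pt "0 0.006 0.082 -0.004 0 0 1" --pt "0 0.006 0.082 -0.004 0 0 1"

```text
time_s: 10.43
position: [0.4721, 0.2879, 0.1012]
tcp_rot: [[-0.098, 0.995, -0.0], [0.995, 0.098, -0.0], [0.0, -0.0, -1.0]]
force: [-0.0, -0.4, -0.8]
opening: 0.288
grasp_force: 30.0
```

step_arm --pt "0 0 0.006 0 0 0 1" --pt "0 0 0.012 0 0 0 1" --pt "0 0 0.012 0 0 0 1" --pt "0 0 0.012 0 0 0 1"

```text
time_s: 10.77
position: [0.4721, 0.2881, 0.0976]
tcp_rot: [[-0.099, 0.995, 0.0], [0.995, 0.099, 0.0], [0.0, 0.0, -1.0]]
force: [-0.0, -0.9, -0.7]
opening: 0.286
grasp_force: 30.0
```

step_arm --pt "0 0 0.001 0 0 0 0.2" --pt "0 0 0.001 0 0 0 0" --pt "0 0 0.001 0 0 0 -0.2" --pt "0 0 0.001 0 0 0 -0.2" --pt "0 0 -0.1 0 0 0 -0.4" --pt "0 0 -0.22 0 0 0 -0.6" --pt "0 0 -0.34 0 0 0 -0.8" --pt "0 0 -0.34 0 0 0 -0.8"

```text
time_s: 11.43
position: [0.4761, 0.2898, 0.206]
tcp_rot: [[-0.099, 0.995, 0.013], [0.995, 0.099, 0.005], [0.004, 0.013, -1.0]]
force: [0.5, -0.4, 0.0]
opening: 0.812
grasp_force: 0.0
```

```bash
python3 -c "
from h import *
snap('wrist','w5');s=read_state();print(s['position'],w2px('w5',[[.4722,.2879,.104]]),go([.4693,.0411,.19],5.5))"
```

```text
[0.47466087 0.28920406 0.20343687] [[251.00275072 198.56398532]] ([-0.821, -0.1, 0.042], [0.012, -0.003, 0.004])
```

View pics/w5.png

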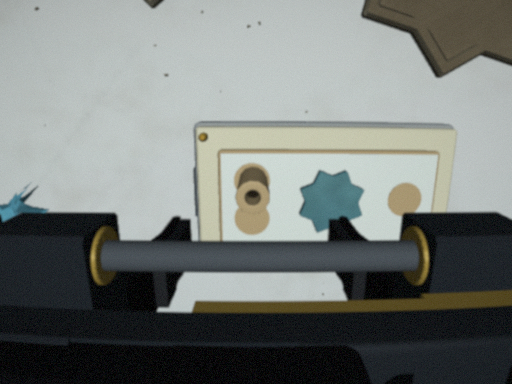

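The prop stands on its patch with its bore at (253,197), against (251,199) predicted. Next is P2.

step_arm --pt "-0.82 -0.09 0 0.01 0 0 -1" --pt "-0.82 -0.09 0 0.01 0 0 -1" --pt "-0.82 -0.09 0 0.01 0 0 -1" --pt "-0.82 -0.09 0.0 0.01 0 0 -1" --pt "-0.82 -0.09 0.1 0.01 0 0 -1" --pt "-0.82 -0.09 0.2 0.01 0 0 -1" --pt "-0.82 -0.09 0.25 0.01 0 0 -1" --pt "-0.82 -0.09 0.25 0.01 0 0 -1"

```text
time_s: 12.15
position: [0.4658, 0.0383, 0.1197]
tcp_rot: [[-0.094, 0.995, -0.019], [0.996, 0.094, 0.001], [0.002, -0.019, -1.0]]
force: [-1.3, 0.5, -0.5]
opening: 0.996
grasp_force: 0.0
```

step_arm --pt "0 0 0 0 0 0 -1" --pt "0 0 0 0 0 0 -1"

```text
time_s: 12.32
position: [0.4692, 0.0412, 0.1244]
tcp_rot: [[-0.099, 0.995, -0.009], [0.995, 0.099, -0.0], [0.001, -0.009, -1.0]]
force: [-0.3, -0.3, 0.9]
opening: 0.999
grasp_force: 0.0
```

```bash
python3 -c "
from h import *
snap('wrist','w6');s=read_state();print(s['position'],w2px('w6',[[.4693,.0411,.06]]),go([.4693,.0411,.053],5.5))"
```

```text
[0.46978335 0.04149118 0.12506263] [[259.20093255 212.36393735]] ([-0.001, -0.0, 0.24], [-0.009, -0.0, 0.005])
```

View pics/w6.png

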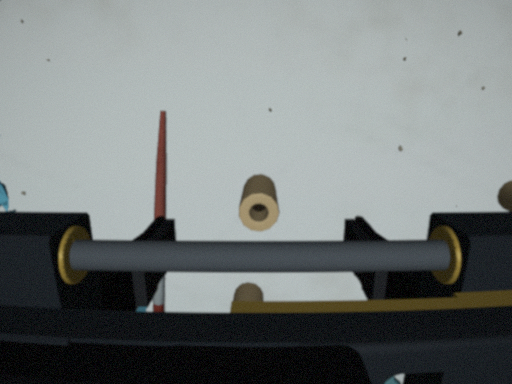

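P2's bore is at (259,212), exactly as predicted. Grip.

step_arm --pt "0 0 0.08 -0.005 0 0 -0.7" --pt "0 0 0.16 -0.005 0 0 -0.4" --pt "0 0 0.21 -0.005 0 0 -0.2" --pt "0 0 0.235 -0.005 0 0 -0.1" --pt "0 0 0.235 -0.005 0 0 0" --pt "0 0 0.235 -0.005 0 0 0.4" --pt "0 0 0.235 -0.005 0 0 1" --pt "0 0 0.235 -0.005 0 0 1"

```text
time_s: 13.03
position: [0.4697, 0.0408, 0.0551]
tcp_rot: [[-0.099, 0.995, -0.001], [0.995, 0.099, -0.001], [-0.001, -0.001, -1.0]]
force: [-0.2, -0.5, -0.6]
opening: 0.476
grasp_force: 0.0
```

step_arm --pt "0 0 0 0 0 0 1" --pt "0 0 0 0 0 0 1" --pt "0 0 0 0 0 0 1" --pt "0 0 0 0 0 0 1"

```text
time_s: 13.37
position: [0.4692, 0.0405, 0.0544]
tcp_rot: [[-0.098, 0.995, -0.003], [0.995, 0.098, -0.0], [-0.0, -0.003, -1.0]]
force: [-0.2, 1.1, 4.1]
opening: 0.294
grasp_force: 29.9
```

step_arm --pt "0 0 -0.13 0 0 0 1" --pt "0 0 -0.26 0 0 0 1" --pt "0 0 -0.39 0 0 0 1" --pt "0 0 -0.46 0 0 0 1" --pt "0 0 -0.46 0 0 0 1" --pt "0 0 -0.46 0 0 0 1"

```text
time_s: 13.87
position: [0.4698, 0.0406, 0.1928]
tcp_rot: [[-0.099, 0.995, -0.001], [0.995, 0.099, -0.001], [-0.001, -0.001, -1.0]]
force: [-0.5, 0.3, -0.5]
opening: 0.29
grasp_force: 29.9
```

```bash
python3 -c "
from h import *
s=read_state();print(s['position'],go([.4756,.2515,.19],5.5))"
```

```text
[0.46981369 0.04056791 0.19284677] ([0.698, 0.088, 0.009], [-0.002, 0.001, 0.003])
```

step_arm --pt "0.698 0.088 0 0 0 0 1" --pt "0.698 0.088 0 0 0 0 1" --pt "0.698 0.088 0 0 0 0 1" --pt "0.698 0.088 0 0 0 0 1" --pt "0.698 0.088 0 0 0 0 1" --pt "0.698 0.088 0 0 0 0 1" --pt "0.698 0.088 0 0 0 0 1" --pt "0.698 0.088 0.05 0 0 0 1"

```text
time_s: 14.53
position: [0.4753, 0.2519, 0.1768]
tcp_rot: [[-0.1, 0.995, -0.002], [0.995, 0.1, -0.001], [-0.0, -0.003, -1.0]]
force: [0.3, -0.3, -0.7]
opening: 0.287
grasp_force: 29.9
```

step_arm --pt "0 0 0.05 0 0 0 1" --pt "0 0 0.1 0 0 0 1" --pt "0 0 0.15 0 0 0 1" --pt "0 0 0.15 0 0 0 1" --pt "0 0 0.15 0 0 0 1"

```text
time_s: 14.95
position: [0.4735, 0.2498, 0.1302]
tcp_rot: [[-0.097, 0.995, -0.009], [0.995, 0.097, -0.002], [-0.001, -0.009, -1.0]]
force: [-0.5, -0.1, 0.3]
opening: 0.292
grasp_force: 29.9
```

```bash
python3 -c "
from h import *
s=read_state();print(s['position'],go([.4756,.2515,.0984],5.5))"
```

```text
[0.4735485  0.24980462 0.13020976] ([0.005, 0.008, 0.106], [-0.011, 0.001, 0.001])
```

step_arm --pt "0 0.003 0.04 -0.004 0 0 1" --pt "0 0.003 0.07 -0.004 0 0 1" --pt "0 0.003 0.095 -0.004 0 0 1" --pt "0 0.003 0.1 -0.004 0 0 1" --pt "0 0.003 0.1 -0.004 0 0 1" --pt "0 0.003 0.1 -0.004 0 0 1"

```text
time_s: 15.45
position: [0.4757, 0.2517, 0.1021]
tcp_rot: [[-0.098, 0.995, -0.001], [0.995, 0.098, 0.0], [0.0, -0.001, -1.0]]
force: [0.6, 0.1, -0.3]
opening: 0.29
grasp_force: 29.9
```

step_arm --pt "0 0 0.006 0 0 0 1" --pt "0 0 0.012 0 0 0 1" --pt "0 0 0.012 0 0 0 1" --pt "0 0 0.012 0 0 0 1"

```text
time_s: 15.78
position: [0.4758, 0.2519, 0.0985]
tcp_rot: [[-0.099, 0.995, -0.0], [0.995, 0.099, 0.0], [0.0, 0.0, -1.0]]
force: [0.1, 0.8, 0.5]
opening: 0.292
grasp_force: 29.9
```

step_arm --pt "0 0 0.001 0 0 0 0.2" --pt "0 0 0.001 0 0 0 0" --pt "0 0 0.001 0 0 0 -0.2" --pt "0 0 0.001 0 0 0 -0.2" --pt "0 0 -0.1 0 0 0 -0.4" --pt "0 0 -0.22 0 0 0 -0.6" --pt "0 0 -0.34 0 0 0 -0.8" --pt "0 0 -0.34 0 0 0 -0.8"

```text
time_s: 16.45
position: [0.4797, 0.2531, 0.2066]
tcp_rot: [[-0.099, 0.995, 0.012], [0.995, 0.099, 0.004], [0.003, 0.012, -1.0]]
force: [0.2, 0.1, 0.2]
opening: 0.81
grasp_force: 0.0
```

```bash
python3 -c "
from h import *
s=read_state();print(s['position'],go([.4695,-.0539,.19],95))
print(go([.4695,-.0539,.19],-85))"
```

```text
[0.47966272 0.25309681 0.20656992] ([-1.015, -0.135, 0.051], [0.015, 0.01, -1.985])
([-1.015, -0.135, 0.051], [0.015, 0.01, -1.985])
```

step_arm --pt "-1 -0.13 0 0.01 0 0.2 -1" --pt "-1 -0.13 0 0.01 0 0.4 -1" --pt "-1 -0.13 0 0.01 0 0.6 -1" --pt "-1 -0.13 0 0.01 0 0.8 -1" --pt "-1 -0.13 0 0.01 0 1 -1" --pt "-1 -0.13 0 0.01 0 1 -1" --pt "-1 -0.13 0 0.01 0 1 -1" --pt "-1 -0.13 0 0.01 0 1 -1"

```text
time_s: 17.12
position: [0.467, -0.0559, 0.2003]
tcp_rot: [[0.638, 0.77, -0.006], [0.77, -0.638, -0.0], [-0.004, -0.005, -1.0]]
force: [0.3, 0.4, -0.1]
opening: 1.0
grasp_force: 0.0
```

```bash
python3 -c "
from h import *
s=read_state();print(s['position'],s['joint_positions'],go([.4695,-.0539,.14],-85))"
```

```text
[ 0.46703832 -0.05593804  0.20025734] [-20.39127239  22.73154463 106.42555801  -0.18430605  51.17649217
  19.40165776] ([0.011, 0.003, 0.201], [-0.003, 0.008, 1.007])
```

step_arm --pt "0.005 0 0 0 0 0.2 -1" --pt "0.005 0 0.05 0 0 0.4 -1" --pt "0.005 0 0.1 0 0 0.6 -1" --pt "0.005 0 0.15 0 0 0.8 -1" --pt "0.005 0 0.2 0 0 1 -1" --pt "0.005 0 0.2 0 0 1 -1" --pt "0.005 0 0.2 0 0 1 -1" --pt "0.005 0 0.2 0 0 1 -1"

```text
time_s: 17.78
position: [0.4665, -0.0489, 0.1396]
tcp_rot: [[0.995, 0.099, -0.009], [0.099, -0.995, 0.003], [-0.009, -0.004, -1.0]]
force: [-0.5, -0.2, -0.6]
opening: 1.002
grasp_force: 0.0
```

```bash
python3 -c "
from h import *
snap('wrist','w7');s=read_state();print(s['position'],w2px('w7',[[.4695,-.0539,.06]]),go([.4695,-.0539,.053],-85))"
```

```text
[ 0.46667918 -0.04896527  0.13988586] [[267.48327483 201.76789259]] ([0.01, 0.018, 0.289], [-0.004, 0.011, 0.017])
```

View pics/w7.png

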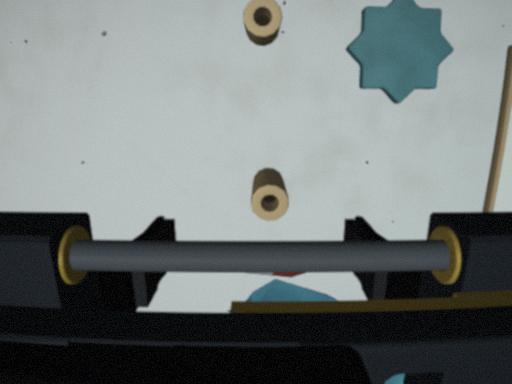

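P3's bore is at (270,202), within 3 px of predicted. Grip.

step_arm --pt "0.008 0.02 0.1 0 0.008 0.01 -0.7" --pt "0.008 0.02 0.2 0 0.008 0.01 -0.4" --pt "0.008 0.02 0.26 0 0.008 0.01 -0.2" --pt "0.008 0.02 0.285 0 0.008 0.01 -0.1" --pt "0.008 0.02 0.285 0 0.008 0.01 0" --pt "0.008 0.02 0.285 0 0.008 0.01 0.4" --pt "0.008 0.02 0.285 0 0.008 0.01 1" --pt "0.008 0.02 0.285 0 0.008 0.01 1"

```text
time_s: 18.5
position: [0.47, -0.0551, 0.0559]
tcp_rot: [[0.996, 0.091, 0.001], [0.091, -0.996, 0.002], [0.001, -0.002, -1.0]]
force: [-0.7, 0.7, 0.2]
opening: 0.472
grasp_force: 0.0
```

step_arm --pt "0 0 0 0 0 0 1" --pt "0 0 0 0 0 0 1" --pt "0 0 0 0 0 0 1" --pt "0 0 0 0 0 0 1"

```text
time_s: 18.83
position: [0.4696, -0.0551, 0.0554]
tcp_rot: [[0.996, 0.091, -0.0], [0.091, -0.996, 0.002], [-0.0, -0.002, -1.0]]
force: [-1.2, -0.3, 6.3]
opening: 0.285
grasp_force: 30.0
```

step_arm --pt "0 0 -0.13 0 0 0 1" --pt "0 0 -0.26 0 0 0 1" --pt "0 0 -0.39 0 0 0 1" --pt "0 0 -0.46 0 0 0 1" --pt "0 0 -0.46 0 0 0 1" --pt "0 0 -0.46 0 0 0 1"

```text
time_s: 19.33
position: [0.4698, -0.0554, 0.1936]
tcp_rot: [[0.996, 0.091, 0.001], [0.091, -0.996, 0.002], [0.001, -0.002, -1.0]]
force: [-0.6, -0.1, -0.8]
opening: 0.289
grasp_force: 30.0
```

```bash
python3 -c "
from h import *
s=read_state();print(s['position'],go([.6173,.2836,.19],-84.5))"
```

```text
[ 0.4697829  -0.05540951  0.19364652] ([0.592, -1.081, 0.015], [-0.002, -0.001, -0.006])
```

step_arm --pt "0.5 -0.9 0 0 0 0 1" --pt "0.5 -0.9 0 0 0 0 1" --pt "0.5 -0.9 0 0 0 0 1" --pt "0.5 -0.9 0 0 0 0 1" --pt "0.5 -0.9 0 0 0 0 1" --pt "0.5 -0.9 0 0 0 0 1" --pt "0.5 -0.9 0 0 0 0 1" --pt "0.5 -0.9 0 0 0 0 1"

```text
time_s: 20.0
position: [0.5947, 0.2319, 0.1903]
tcp_rot: [[0.996, 0.094, -0.004], [0.094, -0.996, 0.004], [-0.003, -0.005, -1.0]]
force: [1.5, -0.1, 0.2]
opening: 0.291
grasp_force: 30.0
```

```bash
python3 -c "
from h import *
s=read_state();print(s['position'],go([.6173,.2836,.13],-84.5))"
```

```text
[0.59472088 0.231905   0.19030959] ([0.092, -0.164, 0.201], [-0.006, 0.004, -0.003])
```

step_arm --pt "0.06 -0.1 0 0 0 0 1" --pt "0.085 -0.175 0.05 -0.003 0.002 0 1" --pt "0.085 -0.175 0.12 -0.003 0.002 0 1" --pt "0.085 -0.175 0.2 -0.003 0.002 0 1" --pt "0.085 -0.175 0.2 -0.003 0.002 0 1" --pt "0.085 -0.175 0.2 -0.003 0.002 0 1"

```text
time_s: 20.5
position: [0.6121, 0.2812, 0.1293]
tcp_rot: [[0.996, 0.091, -0.009], [0.091, -0.996, -0.002], [-0.009, 0.001, -1.0]]
force: [0.0, 0.4, -0.2]
opening: 0.291
grasp_force: 30.0
```

```bash
python3 -c "
from h import *
s=read_state();print(s['position'],go([.6173,.2836,.0994],-84.5))"
```

```text
[0.61211462 0.28123835 0.12928916] ([0.019, -0.006, 0.099], [0.001, 0.011, -0.006])
```

step_arm --pt "0.012 -0.004 0.04 0 0.004 0 1" --pt "0.012 -0.004 0.07 0 0.004 0 1" --pt "0.012 -0.004 0.09 0 0.004 0 1" --pt "0.012 -0.004 0.093 0 0.004 0 1" --pt "0.012 -0.004 0.093 0 0.004 0 1" --pt "0.012 -0.004 0.093 0 0.004 0 1"

```text
time_s: 21.0
position: [0.6186, 0.2834, 0.1059]
tcp_rot: [[0.996, 0.09, 0.004], [0.09, -0.996, 0.001], [0.004, -0.001, -1.0]]
force: [-0.7, 0.0, -0.1]
opening: 0.289
grasp_force: 30.0
```

step_arm --pt "-0.003 0 0.01 0 0 0 1" --pt "-0.003 0 0.02 0 0 0 1" --pt "-0.003 0 0.02 0 0 0 1" --pt "-0.003 0 0.02 0 0 0 1" --pt "-0.003 0 0.02 0 0 0 1"

```text
time_s: 21.42
position: [0.6174, 0.2834, 0.0995]
tcp_rot: [[0.996, 0.091, 0.003], [0.091, -0.996, 0.001], [0.003, -0.001, -1.0]]
force: [-0.3, -0.2, -0.2]
opening: 0.294
grasp_force: 30.0
```

step_arm --pt "0 0 0.001 0 0 0 0.2" --pt "0 0 0.001 0 0 0 0" --pt "0 0 0.001 0 0 0 -0.2" --pt "0 0 0.001 0 0 0 -0.2" --pt "0 0 -0.1 0 0 0 -0.4" --pt "0 0 -0.22 0 0 0 -0.6" --pt "0 0 -0.34 0 0 0 -0.8" --pt "0 0 -0.34 0 0 0 -0.8"

```text
time_s: 22.08
position: [0.6218, 0.2848, 0.21]
tcp_rot: [[0.996, 0.091, 0.018], [0.091, -0.996, 0.005], [0.019, -0.003, -1.0]]
force: [1.8, 1.2, 0.8]
opening: 0.808
grasp_force: 0.0
```

```bash
python3 -c "
from h import *
s=read_state();print(s['position'],go([.5111,-.2757,.2],-85.5))"
```

```text
[0.62179088 0.28478538 0.21000873] ([-0.538, 1.827, 0.017], [-0.005, -0.024, 0.016])
```

step_arm --pt "-0.27 0.92 0 0 -0.015 0.01 -1" --pt "-0.27 0.92 0 0 -0.015 0.01 -1" --pt "-0.27 0.92 0 0 -0.015 0.01 -1" --pt "-0.27 0.92 0 0 -0.015 0.01 -1" --pt "-0.27 0.92 0 0 -0.015 0.01 -1" --pt "-0.27 0.92 0 0 -0.015 0.01 -1" --pt "-0.27 0.92 0 0 -0.015 0.01 -1" --pt "-0.27 0.92 0 0 -0.015 0.01 -1"

```text
time_s: 22.75
position: [0.5606, -0.0051, 0.2011]
tcp_rot: [[0.997, 0.077, -0.009], [0.077, -0.997, -0.003], [-0.009, 0.002, -1.0]]
force: [-1.4, -0.2, 1.6]
opening: 0.998
grasp_force: 0.0
```

```bash
python3 -c "
from h import *
snap('top','top2')
im=cv2.imread('pics/top2.png')[130:300,100:320];cv2.imwrite('pics/crop2.png',cv2.resize(im,None,fx=3,fy=3,interpolation=2))
t=np.radians(5.45)
print([((w2px('top2',[[.5456+(x*np.cos(t)-y*np.sin(t))/1e3,.2768+(x*np.sin(t)+y*np.cos(t))/1e3,.104]])[0]-[100,130])*3).round() for x,y in [(72,0),(-72,18),(-72,-18)]])
s=read_state();print(s['position'],go([.5111,-.2757,.2],-85.5))"
```

```text
[array([110., 152.]), array([104., 351.]), array([152., 346.])]
[ 0.56119006 -0.00237283  0.20122085] ([-0.237, 0.896, 0.006], [-0.0, 0.011, -0.002])
```

View pics/crop2.png

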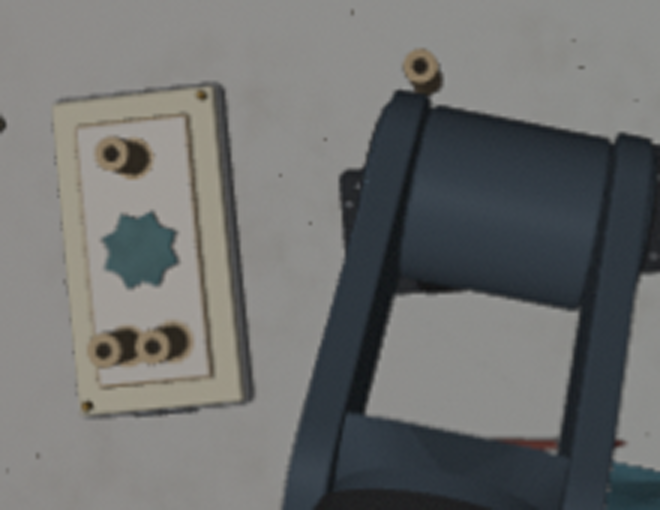

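All three props are upright, with bores at (112,153), (104,351) and (152,346), on their predicted spots, and the tile is centred. Now the shelf.

step_arm --pt "-0.24 0.89 0 0 0.008 0 -1" --pt "-0.24 0.89 0 0 0.008 0 -1" --pt "-0.24 0.89 0 0 0.008 0 -1" --pt "-0.24 0.89 0 0 0.008 0 -1" --pt "-0.24 0.89 0 0 0.008 0 -1" --pt "-0.24 0.89 0 0 0.008 0 -1" --pt "-0.24 0.89 0 0 0.008 0 -1" --pt "-0.24 0.89 0 0 0.008 0 -1"

```text
time_s: 23.47
position: [0.5125, -0.2762, 0.2018]
tcp_rot: [[0.997, 0.079, 0.0], [0.079, -0.997, -0.004], [-0.0, 0.004, -1.0]]
force: [0.9, 0.6, 0.2]
opening: 0.999
grasp_force: 0.0
```

```bash
python3 -c "
from h import *
c=snap('wrist','w8');s=read_state();t=np.radians(4.48)
print(w2px('w8',[[.5111+(x*np.cos(t)-y*np.sin(t))/1e3,-.2757+(x*np.sin(t)+y*np.cos(t))/1e3,.012] for x,y in [(95,32),(95,-32),(-95,-32),(-95,32)]]).round())
print(s['position'],go([.5111,-.2757,.028],-85.5))"
```

```text
[[223.  75.]
 [292.  75.]
 [288. 262.]
 [228. 262.]]
[ 0.5123694  -0.27307323  0.20153869] ([-0.004, 0.008, 0.578], [0.0, 0.001, 0.001])
```

View pics/w8.png

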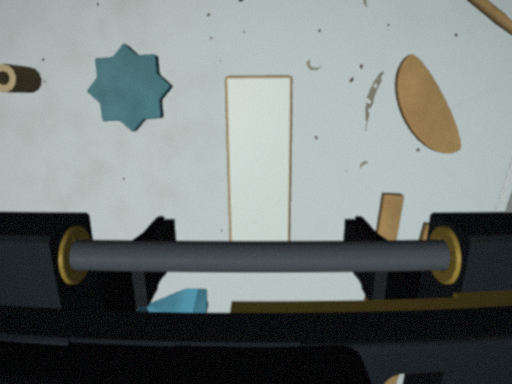

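The shelf's corners (225,75) and (292,75) match the prediction, and the fingers are clear on both sides. Descend and grip.

step_arm --pt "-0.004 0.004 0.13 0 0 0 -1" --pt "-0.004 0.004 0.27 0 0 0 -1" --pt "-0.004 0.004 0.4 0 0 0 -1" --pt "-0.004 0.004 0.5 0 0 0 -1" --pt "-0.004 0.004 0.555 0 0 0 -1" --pt "-0.004 0.004 0.575 0 0 0 -1" --pt "-0.004 0.004 0.575 0 0 0 -1" --pt "-0.004 0.004 0.575 0 0 0 -0.7"

```text
time_s: 24.18
position: [0.5114, -0.2713, 0.0297]
tcp_rot: [[0.996, 0.084, -0.002], [0.084, -0.996, -0.0], [-0.002, -0.0, -1.0]]
force: [-0.0, 0.2, 0.9]
opening: 0.977
grasp_force: 0.0
```

step_arm --pt "0 0 0 0 0 0 0" --pt "0 0 0 0 0 0 1" --pt "0 0 0 0 0 0 1" --pt "0 0 0 0 0 0 1" --pt "0 0 0 0 0 0 1"

```text
time_s: 24.6
position: [0.5116, -0.2736, 0.0306]
tcp_rot: [[0.997, 0.083, 0.001], [0.083, -0.997, -0.003], [0.001, 0.003, -1.0]]
force: [-0.1, -1.8, 6.4]
opening: 0.729
grasp_force: 30.0
```

step_arm --pt "0 0 0 0 0 0 1" --pt "0 0 -0.06 0 0 0 1" --pt "0 0 -0.16 0 0 0 1" --pt "0 0 -0.28 0 0 0 1" --pt "0 0 -0.4 0 0 0 1" --pt "0 0 -0.52 0 0 0 1" --pt "0 0 -0.62 0 0 0 1" --pt "0 0 -0.66 0 0 0 1"

```text
time_s: 25.27
position: [0.5118, -0.2728, 0.2312]
tcp_rot: [[0.997, 0.083, 0.002], [0.083, -0.997, -0.003], [0.002, 0.003, -1.0]]
force: [-0.5, -0.0, -3.1]
opening: 0.732
grasp_force: 30.0
```

```bash
python3 -c "
from h import *
s=read_state();print(s['position'],s['joint_positions'],s['grasp_force'],go([.5456,.2768,.23],-84.55))"
```

```text
[ 0.51182929 -0.27275099  0.23119136] [-3.90688267e+01  2.77916877e+01  8.98342015e+01 -4.13020062e-02
  6.21728723e+01  4.62118120e+01] 29.99625474214554 ([0.264, -1.816, -0.001], [0.004, -0.003, -0.016])
```

step_arm --pt "0.013 -0.06 0 0 0 0 1" --pt "0.03 -0.17 0 0 0 0 1" --pt "0.045 -0.29 0 0 0 0 1" --pt "0.06 -0.41 0 0 0 0 1" --pt "0.075 -0.53 0 0 0 0 1" --pt "0.09 -0.65 0 0 0 0 1" --pt "0.11 -0.77 0 0 0 -0.01 1" --pt "0.13 -0.89 0 0 0 -0.01 1"

```text
time_s: 25.93
position: [0.5258, -0.0008, 0.2263]
tcp_rot: [[0.996, 0.09, -0.006], [0.09, -0.996, 0.002], [-0.006, -0.002, -1.0]]
force: [0.4, 0.2, -3.4]
opening: 0.73
grasp_force: 30.0
```

```bash
python3 -c "
from h import *
s=read_state();print(s['position'],s['grasp_force'],go([.5456,.2768,.23],-84.55))"
```

```text
[ 0.52584506 -0.00082448  0.22629817] 29.994116127490997 ([0.149, -0.916, -0.011], [-0.003, 0.007, -0.006])
```

step_arm --pt "0.02 -0.12 0 0 0 0 1" --pt "0.04 -0.24 0 0 0 0 1" --pt "0.06 -0.36 0 0 0 0 1" --pt "0.08 -0.48 0 0 0 0 1" --pt "0.1 -0.6 0 0 0 0 1" --pt "0.12 -0.72 0 0 0 0 1" --pt "0.135 -0.84 0 0 0 0 1" --pt "0.143 -0.9 0 0 0.003 -0.006 1"

```text
time_s: 26.6
position: [0.5442, 0.2738, 0.2261]
tcp_rot: [[0.995, 0.098, -0.003], [0.098, -0.995, 0.002], [-0.003, -0.003, -1.0]]
force: [-0.1, -0.8, -3.0]
opening: 0.728
grasp_force: 30.0
```

step_arm --pt "0 0 0.06 0 0 0 1" --pt "0 0 0.12 0 0 0 1" --pt "0 0 0.16 0 0 0 1" --pt "0 0 0.18 0 0 0 1" --pt "0 0 0.18 0 0 0 1" --pt "0 0 0.18 0 0 0 1"

```text
time_s: 27.1
position: [0.5453, 0.2697, 0.1727]
tcp_rot: [[0.995, 0.095, -0.002], [0.095, -0.995, 0.0], [-0.002, -0.0, -1.0]]
force: [0.0, -0.9, -2.3]
opening: 0.726
grasp_force: 30.0
```

```bash
python3 -c "
from h import *
snap('side','side2');im=cv2.imread('pics/side2.png')[90:190,160:310];cv2.imwrite('pics/crop3.png',cv2.resize(im,None,fx=5,fy=5,interpolation=2))
s=read_state();print(s['position'],s['grasp_force'],np.array(s['tcp_rot']).round(4).tolist(),go([.5456,.2768,.134],-84.55))"
```

```text
[0.54600999 0.26980316 0.17350471] 29.996449649333954 [[0.9955, 0.095, 0.0002], [0.095, -0.9955, 0.0008], [0.0003, -0.0008, -1.0]] ([0.001, -0.023, 0.132], [-0.001, -0.0, 0.0])
```

View pics/crop3.png

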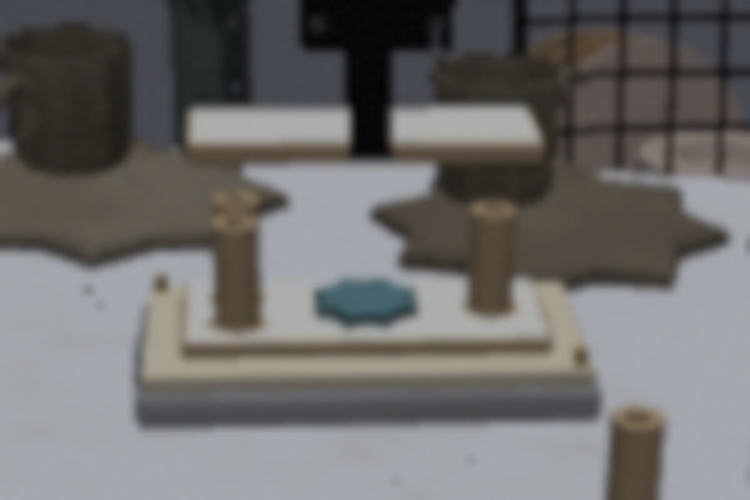

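The shelf hangs level (edge 187–543 px) above the three props, centred over the base shelf. Lowering.

step_arm --pt "0 -0.01 0.03 0 0 0 1" --pt "0 -0.023 0.06 0 0 0 1" --pt "0 -0.023 0.09 0 0 0 1" --pt "0 -0.023 0.105 0 0 0 1" --pt "0 -0.023 0.11 0 0 0 1" --pt "0 -0.023 0.11 0 0 0 1" --pt "0 -0.023 0.11 0 0 0 1"

```text
time_s: 27.73
position: [0.5452, 0.2767, 0.1401]
tcp_rot: [[0.995, 0.095, -0.0], [0.095, -0.995, 0.001], [-0.0, -0.001, -1.0]]
force: [-0.5, -1.2, -3.1]
opening: 0.73
grasp_force: 30.0
```

step_arm --pt "0 0 0.006 0 0 0 1" --pt "0 0 0.012 0 0 0 1" --pt "0 0 0.016 0 0 0 1" --pt "0 0 0.016 0 0 0 1" --pt "0 0 0.016 0 0 0 1"

```text
time_s: 28.15
position: [0.5451, 0.2767, 0.1353]
tcp_rot: [[0.995, 0.095, -0.0], [0.095, -0.995, 0.001], [-0.0, -0.001, -1.0]]
force: [0.1, -0.0, -2.4]
opening: 0.731
grasp_force: 30.0
```

Still hanging (Fz about -2.4). Lower by 1 mm steps.

step_arm --pt "0 0 0.002 0 0 0 1" --pt "0 0 0.004 0 0 0 1" --pt "0 0 0.004 0 0 0 1" --pt "0 0 0.004 0 0 0 1"

```text
time_s: 28.48
position: [0.5454, 0.2768, 0.1346]
tcp_rot: [[0.995, 0.095, 0.001], [0.095, -0.995, 0.001], [0.001, -0.001, -1.0]]
force: [-0.2, -0.4, 0.4]
opening: 0.729
grasp_force: 30.0
```

Contact made: the weight is off the gripper. Release and retreat straight up.

step_arm --pt "0 0 0 0 0 0 0" --pt "0 0 0 0 0 0 -0.7" --pt "0 0 0 0 0 0 -1" --pt "0 0 0 0 0 0 -1" --pt "0 0 0 0 0 0 -1" --pt "0 0 -0.06 0 0 0 -1" --pt "0 0 -0.16 0 0 0 -1" --pt "0 0 -0.28 0 0 0 -1"

```text
time_s: 29.15
position: [0.5436, 0.2762, 0.2167]
tcp_rot: [[0.995, 0.095, -0.006], [0.095, -0.995, -0.001], [-0.006, 0.0, -1.0]]
force: [-0.3, 0.3, 0.4]
opening: 0.997
grasp_force: 0.0
```

step_arm --pt "0 0.3 -0.1 0 0 0 -1" --pt "0 0.6 -0.1 0 0 0 -1" --pt "0 0.9 -0.1 0 0 0 -1" --pt "0 0.9 -0.1 0 0 0 -1" --pt "0 0.9 -0.1 0 0 0 -1" --pt "0 0.9 -0.1 0 0 0 -1" --pt "0 0.9 -0.1 0 0 0 -1" --pt "0 0.9 -0.1 0 0 0 -1"

```text
time_s: 29.82
position: [0.5722, 0.0028, 0.2485]
tcp_rot: [[0.996, 0.09, 0.002], [0.09, -0.996, -0.002], [0.002, 0.002, -1.0]]
force: [0.5, 0.4, -0.1]
opening: 0.999
grasp_force: 0.0
```

```bash
python3 -c "
from h import *
snap('side','side3');snap('top','top3')
a=cv2.resize(cv2.imread('pics/side3.png')[90:190,160:310],None,fx=4,fy=4,interpolation=2);b=cv2.resize(cv2.imread('pics/top3.png')[150:280,100:200],None,fx=2,fy=2,interpolation=2)
im=np.zeros((400,800,3),'uint8');im[:,:600]=a;im[:260,600:]=b;cv2.imwrite('pics/c4.png',im)
t=np.radians(5.45)
print(((w2px('top3',[[.5456+(x*np.cos(t)-y*np.sin(t))/1e3,.2768+(x*np.sin(t)+y*np.cos(t))/1e3,.116] for x,y in [(95,32),(95,-32),(-95,-32),(-95,32)]])-[100,150])*2+[600,0]).round())"
```

```text
[[640.  43.]
 [697.  36.]
 [713. 212.]
 [656. 217.]]
```

View pics/c4.png

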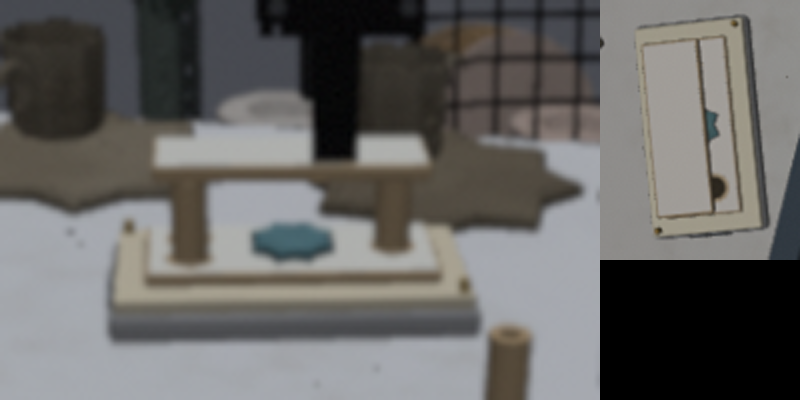

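The shelf sits level on the three props. In the top view its corners are at about (642,45), (698,38), (714,213) and (656,218), within 1 mm or so of the centred prediction, and the tile is visible beneath. The arm is clear, so I'm handing in.

```bash
python3 -c "
from rig import *
print(hand_in())"
```

```text
the job is handed in; nothing more can be done
None
```

The job is handed in: the smallest star tile is centred on the base shelf, the three 60 mm props stand on the patches, and the kiln shelf lies level and square on them. The short and tall props were left where they stood. It took about 30 s of the 107 s; the hand-in call returned no verdict, so this rests on my last side and top pictures.

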